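# Square an aluminium blank into the corner of the marking-out fence

### The job

Push the aluminium plate across the bench with the fingers until it sits square in the corner of the marking-out fence: its long far edge flush against the fence along the whole length, and its right-hand end up against the end stop. Only push it: the plate must stay flat on the bench and must not be picked up. Leave the other things lying round it where they are, and finish with the hand clear.

Things in the scene. Friction and masses are not known exactly. Their poses are not given: they have to be found in the camera images.
- plate: the workpiece: a loose bare aluminium plate, 88 mm (its x) by 255 mm (its y) by 11 mm thick, 0.4 to 0.8 kg, lying flat on the bench on the robot's side of the fence. Origin: centre of its underside. Its +x long edge (at x = +44 mm) faces the fence, its -x long edge faces the robot, its -y end (at y = -127.5 mm) faces the end stop
- plate_far_left (a point): corner of the plate's underside at x = +44 mm, y = +127.5 mm in the plate's frame (far left as the robot sees it); axes as the plate's
- plate_far_right (a point): corner of the plate's underside at x = +44 mm, y = -127.5 mm in the plate's frame (far right; the one that belongs in the corner of fence and end stop); axes as the plate's
- fence: marking-out fence screwed to the bench: a straight low aluminium angle, 400 mm long, 20 mm high, 24 mm deep. Origin: on the bench, in its working face. Its working face is the upright plane x = 0 of its frame and looks along its -x, to the robot; it runs along its y from -80 mm (right) to +320 mm (left). It cannot move
- end_stop: end stop clamped on the fence near its right end: dark steel bar, 22 mm wide (y from -22 to 0), 18 mm high, standing out 85 mm square to the fence toward the robot; black clamp knob over the fence (top at 45 mm). Axes parallel to the fence's; origin on the bench where stop face meets fence face. The stop face is the plane y = 0 and looks along +y, to the left. It cannot move
- tin: bystander: low round tin of rivets with a green lid, 65 mm across, 27 mm high, standing in front of the end stop; origin: centre of its underside
- coil: bystander: coil of white webbing, 60 mm across, 25 mm high, behind the fence; origin: near the centre of its underside
- trimmer: bystander: navy and grey battery trimmer, 32 x 143 x 30 mm, lying behind the fence; origin: middle of its underside, length along its y
- wedge: bystander: hardwood wedge, 30 x 85 x 24 mm, lying behind the fence; origin: centre of its underside, length along its y
- coupling: bystander: nickel-plated tube coupling, 19 x 42 x 17 mm, lying past the fence's left end, a little behind its line; origin: centre of its underside, length along its y
- pencil: bystander: orange pencil, 12 x 138 x 9 mm, lying close behind the fence and along it; origin: middle of its underside, length along its y

How it is judged:
By the outcome, as a careful person would: the job done as asked, in the order asked, and still so for the second after the job is handed in, with the robot touching nothing.
It also fails if it takes over 51 s, if anything falls off the work surface, if the arm or the gripper's body presses on something with over 40 N, if the wrist force passes 120 N, or if a joint passes its speed limit or range.

### The arm

A 6-joint arm with a two-finger parallel gripper is mounted at the origin on a cart in front of the work surface, level with it; the furniture and walls round the work are solid. World frame = base frame: x ahead of the robot, y to its left, z up, the work surface at z = 0. Lengths are in m, angles in degrees, forces in N, time in s.
With the tool pointing down it reaches from about 0.4 to 0.825 m from the base axis. Payload 7 kg.
Tool frame: the origin (TCP) lies midway between the tips of the shut fingers; the grasp point (between the pads) lies r.grip_depth behind it (r.grip_depth is the distance from the TCP to the grasp point, in m); z points along the fingers, y is the line along which they close (so a half turn about z gives the same grasp; the last joint's range is limited). The gripper opens to 88 mm and grips with 3 to 60 N. Pads are 19 mm wide; open, the fingers measure 130 mm over their backs; the gripper's body (78 mm by 193 mm) begins 47 mm behind the grasp point.
Start: joints at [-57.691, 20.546, 0.682, 0, -70.136, -16.507], TCP at [0.184, -0.649, 0.227] pointing down, gripper open.
Joint ranges: [-176.03, 176.03], [-82.01, 121.73], [-58.28, 71.71], [-173.87, 95.51], [-174.79, -0.11], [-173.66, 173.66]. Speed limits (degrees/s): [136.94, 136.94, 172.46, 180, 180, 180].

### API

Orientations are given as [roll, pitch, yaw] about the fixed x, y, z axes, in that order (R = Rz(yaw) Ry(pitch) Rx(roll)).
In Python, from plant import r, camrig, sensors, close_job gives the robot as it stands (r), with the cameras (camrig), the readings (sensors) and the job as plain functions.
- The arm moves only by the shell command python3 drive.py 'ROWS' [OPENING] [FORCE]. ROWS is a JSON list of rows, 1 to 12 of them, each of 6 numbers: dx, dy, dz in m, then a rotation vector rx, ry, rz in degrees; each row is the pose to reach, as a shift and turn from the pose commanded when the command began, along the tool's axes at that moment; what a row does not reach only later rows make up. A row lasts 1/12 s, in which the tool goes at most 0.0417 m and 7.16 degrees, less where a joint would pass 70% of its speed; a pose out of reach is approached as far as the arm can. OPENING is the finger opening in m, set as the command begins (- or left out keeps the last). The fingers move at their own pace and stop on an object; FORCE is the grip in N (left out, the last holds). Time passes only in rows, so rows that do not move let the fingers close. It prints the time, the measured TCP pose, the force, the opening and the grip force at its end.
- sensors.get_state(): the state, without advancing time (a new reading comes with each control period).
- camrig.capture(name): name is "scene" or "top" or "wrist"; returns a dict with "frame" (420x560x3 uint8, red, green, blue), "z_map" (420x560 float32, m along the optical axis (not along the pixel's ray), 0 where there is no reading), "fx", "fy", "cx", "cy" (pixels), "cam_to_world" (4x4, takes a point from camera to world coordinates). Camera axes: x right, y down, z forward; pixel columns grow to the right and rows downward; lengths in m; the calibration is good to about 2 mm. A picture is of the moment at which its call begins.
- close_job(): hands the job in; it is judged then, once.
The state is a dict: "time_s": time; "joints": joint angles; "qd": joint speeds; "joint_torque": joint torques, N m; "tcp_pos": TCP position; "eef_rot": TCP orientation; "contact_force": force on the tool from outside, world axes, zero at the start; "moment": the same for the moment, N m; "gripper_width": finger opening in m; "gripper_force": force on a finger pad.
Only numpy, scipy, OpenCV 4.12 (cv2) and the standard library are available. Lean on these libraries where they do the work, as an engineer would, in place of code of your own. Each camera call takes 0.05 s, during which the arm holds its last target. There are 200 camera calls.

## Working session

There is one attempt and no reset: what is moved stays moved. The work goes in short steps, Python scripts to look and compute and a shell command to move; the robot and the scene stay as the last step left them, time stands still between calls to the robot, and variables do not carry over. Pictures are saved under pics/ and viewed, at most 10 in all, crops included, and the job is handed in when it is done.

```bash
ls; mkdir -p pics; python3 - <<'E'
from plant import r, camrig, sensors, close_job
import cv2,numpy as np
s=sensors.get_state();print(s['time_s'],s['tcp_pos'],s['eef_rot'],s['gripper_width'],r.grip_depth)
for n in("top","scene"):
    c=camrig.capture(n);cv2.imwrite(f"pics/{n}0.png",c["frame"][:,:,::-1]);np.savez(f"pics/{n}0.npz",**c)
    print(n,c["fx"],c["fy"],c["cx"],c["cy"],np.round(c["cam_to_world"],4).tolist())
E
```

```text
drive.py
pics
plant.py
0.0 [ 0.18367475 -0.64902774  0.22565671] [ 1.79908070e+02 -7.18516043e-03 -1.64201920e+02] 0.08731882785406117 0.0188
top 508.95131664698346 508.95131664698346 275.8179165542557 208.3833383483374 [[-0.0166, -0.9842, 0.1764, 0.3777], [-0.9998, 0.0154, -0.0085, 0.2135], [0.0056, -0.1765, -0.9843, 1.0463], [0.0, 0.0, 0.0, 1.0]]
scene 498.2260219679659 498.2260219679659 277.17852673501744 211.3949426749225 [[-0.5001, -0.6209, 0.6036, -0.1475], [-0.8659, 0.3655, -0.3414, 0.5991], [-0.0087, -0.6934, -0.7205, 0.9179], [0.0, 0.0, 0.0, 1.0]]
```

View pics/top0.png

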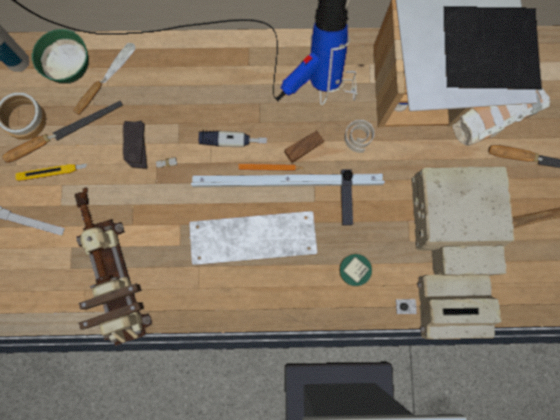

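View pics/scene0.png

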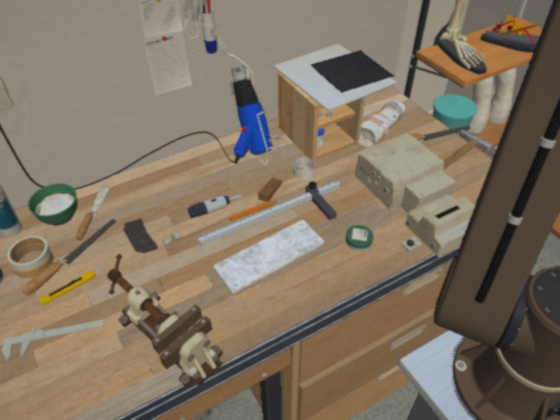

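The top view shows the plate with corners near (190,222), (313,212), (317,253) and (192,264). The fence runs from (192,180) to (383,180), the end stop's left face is at column ~342 over rows 185-224, and the tin is at (355,269).

```bash
cat > h.py <<'E'
import numpy as np,cv2
def ray(c,p,z):
    p=np.atleast_2d(p).astype(float);T=np.array(c["cam_to_world"])
    d=np.c_[(p[:,0]-c["cx"])/c["fx"],(p[:,1]-c["cy"])/c["fy"],np.ones(len(p))]@T[:3,:3].T
    return (T[:3,3]+d*((z-T[2,3])/d[:,2])[:,None])[:,:2]
def bright(c):
    f=c["frame"];h=cv2.cvtColor(f,cv2.COLOR_RGB2HSV)
    return ((h[...,1]<60)&(h[...,2]>130)).astype(np.uint8)
def blob(m,x0,y0,x1,y1):
    w=np.zeros_like(m);w[y0:y1,x0:x1]=m[y0:y1,x0:x1]
    w=cv2.morphologyEx(w,cv2.MORPH_CLOSE,np.ones((5,5)))
    return max(cv2.findContours(w,0,cv2.CHAIN_APPROX_NONE)[0],key=cv2.contourArea)[:,0]
E
cat > look.py <<'E'
import sys;from h import *
from plant import r, camrig, sensors, close_job
def plate(c,box):
    k=blob(bright(c),*box);w=ray(c,k,.011).astype(np.float32)
    (ctr,sz,a)=cv2.minAreaRect(w);b=cv2.boxPoints((ctr,sz,a))
    print("plate ctr",np.round(ctr,4),"size",np.round(sz,4),"ang",round(a,2),"\n",np.round(b,4).tolist())
if __name__=="__main__":
    c=dict(np.load("pics/top0.npz"))
    plate(c,(170,200,335,285))
    k=blob(bright(c),180,168,395,192);f=ray(c,k,.02).astype(np.float32)
    print("fence",cv2.minAreaRect(f)[:2],np.round(cv2.boxPoints(cv2.minAreaRect(f)),4).tolist())
    fr=[(x,k[k[:,0]==x][:,1].max()+.5) for x in range(200,335,3)]
    print("fence front line",np.polyfit(*ray(c,fr,.02).T[::-1],1))
    g=cv2.cvtColor(c["frame"],cv2.COLOR_RGB2GRAY)
    m=(g<95).astype(np.uint8);k=blob(m,335,188,360,235);s=ray(c,k,.018).astype(np.float32)
    print("stop",np.round(cv2.boxPoints(cv2.minAreaRect(s)),4).tolist())
    h=cv2.cvtColor(c["frame"],cv2.COLOR_RGB2HSV)
    m=((h[...,0]>60)&(h[...,0]<95)&(h[...,1]>90)).astype(np.uint8)
    k=blob(m,330,245,380,295);print("tin",cv2.minEnclosingCircle(ray(c,k,.027).astype(np.float32)))
    print("back of tool frame",sensors.get_state()['eef_rot'])
    v=cv2.resize(c["frame"][160:300,170:395],None,fx=3.5,fy=3.5,interpolation=2);cv2.imwrite("pics/crop0.png",v[:,:,::-1])
E
python3 look.py
```

```text
plate ctr [0.5036 0.2531] size [0.0918 0.2598] ang 4.11 
 [[0.44850000739097595, 0.37929999828338623], [0.46720001101493835, 0.12020000070333481], [0.5587000250816345, 0.12680000066757202], [0.5400999784469604, 0.38589999079704285]]
fence ((0.6163463592529297, 0.2267611026763916), (0.31649404764175415, 0.03604967147111893)) [[0.5958999991416931, 0.06880000233650208], [0.6320000290870667, 0.06830000132322311], [0.6367999911308289, 0.3847000002861023], [0.6007000207901001, 0.38530001044273376]]
fence front line [0.00369391 0.60490023]
stop [[0.5246000289916992, 0.0494999997317791], [0.6022999882698059, 0.04639999940991402], [0.6032000184059143, 0.06909999996423721], [0.5254999995231628, 0.07209999859333038]]
tin ((0.43383854627609253, 0.04814708232879639), 0.030318638309836388)
back of tool frame [ 1.79915488e+02 -9.20595473e-03 -1.64204367e+02]
```

View pics/crop0.png

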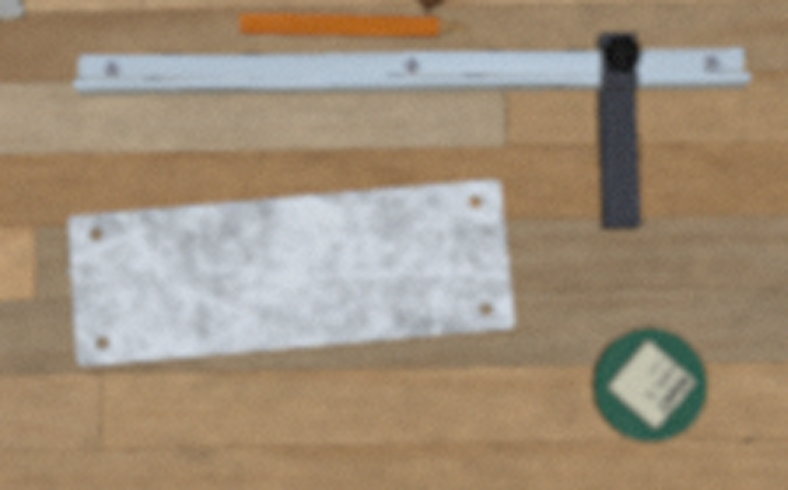

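The crop confirms the plate is free in front of the fence, its right end leaning closer to it. I'll check obstacle heights along the way and refine the fence angle, then work out the first moves.

```bash
cat > rel.py <<'E'
# rel.py x y z yaw : shift in the present tool axes and turn about tool z
import sys,numpy as np
from scipy.spatial.transform import Rotation as R
from plant import r, camrig, sensors, close_job
s=sensors.get_state();t=list(map(float,sys.argv[1:]))
M=R.from_euler('xyz',s['eef_rot'],degrees=True)
for i in range(0,len(t),4):
    print(np.round(M.inv().apply(np.array(t[i:i+3])-s['tcp_pos']),4),"rv",np.round((M.inv()*R.from_euler('xyz',[180,0,t[i+3]],degrees=True)).as_rotvec(degrees=True),2))
E
python3 - <<'E'
from h import *
c=dict(np.load("pics/top0.npz"));z=c["z_map"];T=c["cam_to_world"]
v,u=np.mgrid[:420,:560]
P=np.stack([(u-c["cx"])/c["fx"]*z,(v-c["cy"])/c["fy"]*z,z],-1)@T[:3,:3].T+T[:3,3]
for y0 in np.arange(-.35,.5,.1):
    print(round(y0,2),[round(float(np.percentile(P[...,2][(z>0)&(P[...,1]>y0)&(P[...,1]<y0+.1)&(P[...,0]>x0)&(P[...,0]<x0+.1)],99)),3) if ((z>0)&(P[...,1]>y0)&(P[...,1]<y0+.1)&(P[...,0]>x0)&(P[...,0]<x0+.1)).any() else None for x0 in (.2,.3,.4,.5,.6)])
g=cv2.GaussianBlur(cv2.cvtColor(c["frame"],cv2.COLOR_RGB2GRAY),(3,3),0).astype(float)
d=np.diff(g,axis=0)
for n,sg,a,b in(("front",-1,178,190),("back",1,170,181)):
    cols=[x for x in range(197,380) if not 336<x<358]
    p=[]
    for x in cols:
        w=np.clip(sg*d[a:b,x],0,None);w[w<.5*w.max()]=0;p.append((x,(w*np.arange(a,b)).sum()/w.sum()+.5))
    q=ray(c,p,.02 if n=="back" else 0.0);print(n,np.polyfit(q[:,1],q[:,0],1),np.std(q[:,0]-np.polyval(np.polyfit(q[:,1],q[:,0],1),q[:,1])))
E
python3 rel.py .48 -.3 .24 -176 .42 .253 .15 -176
```

```text
-0.35 [0.003, 0.004, 0.003, 0.023, 0.027]
-0.25 [0.003, 0.085, 0.095, 0.098, 0.095]
-0.15 [0.047, 0.085, 0.094, 0.097, 0.094]
-0.05 [0.004, 0.018, 0.029, 0.016, 0.024]
0.05 [0.004, 0.004, 0.029, 0.02, 0.045]
0.15 [0.004, 0.004, 0.014, 0.014, 0.023]
0.25 [0.004, 0.004, 0.014, 0.014, 0.021]
0.35 [0.004, 0.004, 0.013, 0.013, 0.019]
0.45 [0.008, 0.092, 0.085, 0.072, 0.031]
front [0.00629446 0.61634521] 0.0008795735926283324
back [0.00654271 0.63095949] 0.001185940922647523
[-0.3802  0.2553 -0.0139] rv [ 0.08 -0.02 11.8 ]
[-0.473   0.8036  0.0768] rv [ 0.08 -0.02 11.8 ]
```

```bash
python3 drive.py '[[-0.38,0.255,-0.014,0,0,11.8],[-0.38,0.255,-0.014,0,0,11.8],[-0.38,0.255,-0.014,0,0,11.8],[-0.38,0.255,-0.014,0,0,11.8],[-0.38,0.255,-0.014,0,0,11.8],[-0.38,0.255,-0.014,0,0,11.8],[-0.38,0.255,-0.014,0,0,11.8],[-0.38,0.255,-0.014,0,0,11.8],[-0.38,0.255,-0.014,0,0,11.8],[-0.38,0.255,-0.014,0,0,11.8],[-0.38,0.255,-0.014,0,0,11.8],[-0.38,0.255,-0.014,0,0,11.8]]' 0.088; python3 rel.py .42 .253 .12 -176
```

```text
time_s: 1.1
tcp_pos: [0.4838, -0.2962, 0.2405]
eef_rot: [180.0, 0.1, -175.7]
contact_force: [-0.4, -0.4, -0.2]
gripper_width: 0.0876
gripper_force: 0.0
[0.0229 0.5524 0.1206] rv [0.02 0.06 0.26]
```

```bash
python3 drive.py '[[0.02,0.55,0,0,0,0.3],[0.02,0.55,0,0,0,0.3],[0.02,0.55,0,0,0,0.3],[0.02,0.55,0,0,0,0.3],[0.02,0.55,0,0,0,0.3],[0.02,0.55,0,0,0,0.3],[0.02,0.55,0,0,0,0.3],[0.02,0.55,0.12,0,0,0.3],[0.02,0.55,0.12,0,0,0.3],[0.02,0.55,0.12,0,0,0.3],[0.02,0.55,0.12,0,0,0.3],[0.02,0.55,0.12,0,0,0.3]]'; python3 rel.py .42 .253 .006 -176
```

```text
time_s: 2.1
tcp_pos: [0.4282, 0.179, 0.1523]
eef_rot: [180.0, 0.0, -176.3]
contact_force: [0.6, -0.5, 0.6]
gripper_width: 0.0878
gripper_force: 0.0
[0.0035 0.0743 0.1463] rv [ 0.03  0.03 -0.28]
```

```bash
python3 drive.py '[[0.003,0.074,0.03,0,0,-0.3],[0.003,0.074,0.07,0,0,-0.3],[0.003,0.074,0.11,0,0,-0.3],[0.003,0.074,0.13,0,0,-0.3],[0.003,0.074,0.146,0,0,-0.3],[0.003,0.074,0.146,0,0,-0.3],[0.003,0.074,0.146,0,0,-0.3],[0.003,0.074,0.146,0,0,-0.3]]'; python3 rel.py .517 .253 .006 -180.4; python3 -c "
from plant import r, camrig, sensors, close_job;import cv2;c=camrig.capture('scene');cv2.imwrite('pics/s1.png',c['frame'][180:360,180:420,::-1].repeat(3,0).repeat(3,1))"
```

```text
time_s: 2.77
tcp_pos: [0.4219, 0.2514, 0.008]
eef_rot: [180.0, 0.1, -176.0]
contact_force: [0.1, -0.1, -0.3]
gripper_width: 0.0878
gripper_force: 0.0
[-0.095  -0.005   0.0021] rv [0.04 0.05 4.41]
```

View pics/s1.png

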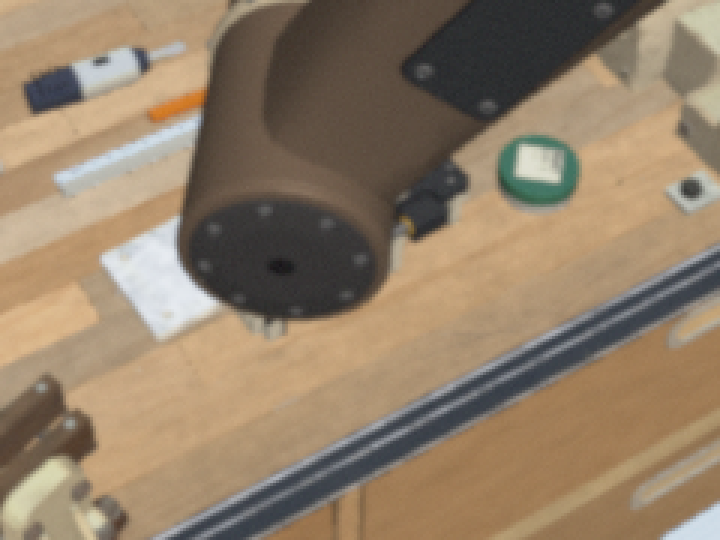

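The arm hides the plate in this view; the fingers are down in front of its near edge. Now a slow push, turning it to the fence's direction.

```bash
python3 drive.py '[[-0.01,0,0.003,0,0,0],[-0.02,-0.001,0.003,0,0,0],[-0.026,-0.002,0.003,0,0,0],[-0.031,-0.002,0.003,0,0,0],[-0.036,-0.003,0.003,0,0,0.5],[-0.041,-0.003,0.003,0,0,1],[-0.046,-0.003,0.003,0,0,1.5],[-0.051,-0.004,0.003,0,0,2],[-0.056,-0.004,0.003,0,0,2.5],[-0.061,-0.004,0.003,0,0,3],[-0.066,-0.004,0.003,0,0,3.5],[-0.071,-0.005,0.003,0,0,4]]'; python3 -c "
from plant import r, camrig, sensors, close_job;s=sensors.get_state();print(s['contact_force'],s['joints'])"
```

```text
time_s: 3.82
tcp_pos: [0.4914, 0.2502, 0.004]
eef_rot: [-179.9, -0.1, 179.9]
contact_force: [-7.7, 1.6, 5.6]
gripper_width: 0.0875
gripper_force: 3.9
[-7.6626182   1.63856665  5.60751976] [ 4.72961503e+01  2.32884476e+01 -2.94840273e+01 -8.74413495e-02
 -3.73645455e+01 -1.37283046e+02]
```

```bash
python3 drive.py '[[-0.005,0,-0.001,0,0,0.2],[-0.009,0,-0.001,0,0,0.4],[-0.013,0,-0.001,0,0,0.4],[-0.015,0,-0.001,0,0,0.4],[0.005,0,-0.001,0,0,0.4],[0.03,0,-0.001,0,0,0.4],[0.03,0,-0.03,0,0,0.4],[0.03,0,-0.07,0,0,0.4],[0.03,0.01,-0.11,0,0,0.4],[0.03,0.03,-0.12,0,0,0.4],[0.03,0.05,-0.12,0,0,0.4],[0.03,0.05,-0.12,0,0,0.4]]' 0.03; python3 rel.py .565 .43 .12 -90 .565 .43 .12 90; python3 - <<'E'
from h import *
from plant import r, camrig, sensors, close_job
import look
c=camrig.capture("top");np.savez("pics/top1.npz",**c);cv2.imwrite("pics/top1.png",c["frame"][:,:,::-1])
E
```

```text
time_s: 4.82
tcp_pos: [0.4642, 0.3048, 0.1257]
eef_rot: [179.8, 0.2, 179.7]
contact_force: [1.4, 0.1, -0.3]
gripper_width: 0.0304
gripper_force: 0.0
[-0.1001  0.1257  0.0067] rv [ 1.000e-02  3.800e-01 -9.031e+01]
[-0.1001  0.1257  0.0067] rv [ 3.800e-01 -1.000e-02  8.969e+01]
```

View pics/top1.png

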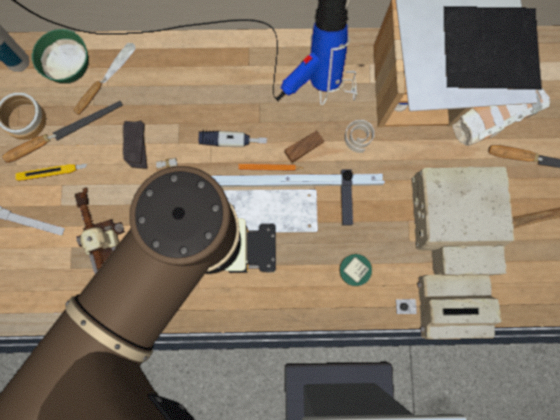

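The plate's right end is now at column 317, rows 190-232, close to the fence (row 185). Next I turn the hand 90° and go round to the left end.

```bash
python3 drive.py '[[-0.02,0.02,0,0,0,-7],[-0.04,0.04,0,0,0,-14],[-0.06,0.06,0,0,0,-21],[-0.08,0.08,0,0,0,-28],[-0.1,0.1,0,0,0,-35],[-0.103,0.11,0,0,0,-42],[-0.103,0.11,0,0,0,-49],[-0.103,0.11,0,0,0,-56],[-0.103,0.11,0,0,0,-63],[-0.103,0.11,0,0,0,-70],[-0.103,0.11,0,0,0,-77],[-0.103,0.11,0,0,0,-84]]' 0.02; python3 drive.py '[[0,0,0,0,0,-6.3],[0,0,0,0,0,-6.3]]';python3 rel.py .567 .414 .006 -90.4; python3 -c "
from plant import r, camrig, sensors, close_job;print(sensors.get_state()['joints'])"
```

```text
time_s: 5.87
tcp_pos: [0.5662, 0.4094, 0.1223]
eef_rot: [179.9, -0.1, -96.1]
contact_force: [-0.7, -0.3, -1.2]
gripper_width: 0.0203
gripper_force: 0.0
time_s: 6.03
tcp_pos: [0.5662, 0.4095, 0.1225]
eef_rot: [179.9, -0.1, -89.8]
contact_force: [-0.8, 0.3, -0.6]
gripper_width: 0.02
gripper_force: 0.0
[-0.0047 -0.0009  0.1165] rv [ 0.06 -0.08  0.58]
[ 5.18082901e+01  2.69524020e+01 -3.43889811e+00  5.91543986e-03
 -5.97065655e+01 -5.16353444e+01]
```

```bash
python3 drive.py '[[-0.005,-0.001,0.04,0,0,0.6],[-0.005,-0.001,0.08,0,0,0.6],[-0.005,-0.001,0.105,0,0,0.6],[-0.005,-0.001,0.117,0,0,0.6],[-0.005,-0.001,0.117,0,0,0.6],[-0.005,-0.001,0.117,0,0,0.6]]'; python3 - <<'E'
from h import *
from plant import r, camrig, sensors, close_job
c=camrig.capture("top");a=c["frame"][160:260,150:390]
b=camrig.capture("wrist")["frame"]
im=np.vstack([cv2.resize(a,(720,300)),cv2.resize(b,(400,300))[:, :].copy() if 0 else np.pad(cv2.resize(b,(400,300)),((0,0),(0,320),(0,0)))])
cv2.imwrite("pics/w2.png",im[:,:,::-1])
E
```

```text
time_s: 6.53
tcp_pos: [0.5677, 0.4152, 0.007]
eef_rot: [-180.0, -0.0, -90.8]
contact_force: [0.1, 0.3, 0.9]
gripper_width: 0.0199
gripper_force: 0.0
```

View pics/w2.png

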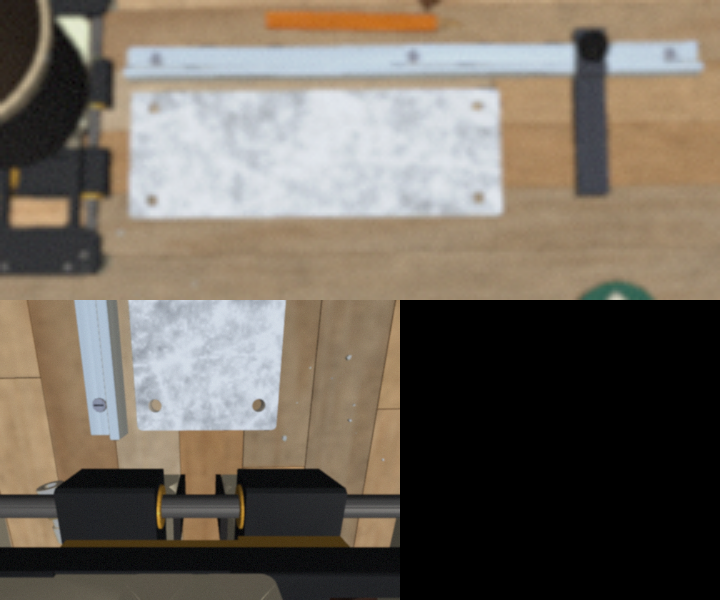

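Lower picture: the left end faces the fingers squarely, between them and with clearance. Upper picture: the plate is parallel to the fence with a small gap, about 24 px left of the stop. Measuring the plate.

```bash
python3 - <<'E'
from h import *
import look
from plant import r, camrig, sensors, close_job
c=camrig.capture("top");np.savez("pics/top2.npz",**c)
look.plate(c,(188,188,332,250))
g=cv2.GaussianBlur(cv2.cvtColor(c["frame"],cv2.COLOR_RGB2GRAY),(3,3),0).astype(float)
d=np.diff(g,axis=1)
def e(rows,a,b,sg,z):
    p=[]
    for y in rows:
        w=np.clip(sg*d[y,a:b],0,None);w[w<.5*w.max()]=0;p.append(((w*np.arange(a,b)).sum()/w.sum()+.5,y))
    q=ray(c,p,z);return np.polyfit(q[:,0],q[:,1],1),q[:,1].mean()
print("left",e(range(194,229),188,198,1,.011));print("right",e(range(194,229),312,322,-1,.011));print("stop",e(range(190,222),336,346,-1,.018))
E
```

```text
plate ctr [0.5599 0.2524] size [0.2689 0.0943] ang 89.12 
 [[0.510699987411499, 0.11869999766349792], [0.6050000190734863, 0.11729999631643295], [0.6090999841690063, 0.38609999418258667], [0.5148000121116638, 0.38760000467300415]]
left (array([-0.00321001,  0.37793472]), np.float64(0.3761356061941599))
right (array([-0.00036714,  0.12106498]), np.float64(0.12086067416138295))
stop (array([-0.01208791,  0.07825902]), np.float64(0.07141789872364321))
```

```bash
python3 drive.py '[[0.012,0,0.001,0,0,-0.4],[0.022,0,0.001,0,0,-0.4],[0.028,0,0.001,0,0,-0.4],[0.033,0,0.001,0,0,-0.4],[0.038,0,0.001,0,0,-0.4],[0.043,0,0.001,0,0,-0.4],[0.048,0,0.001,0,0,-0.4],[0.053,0,0.001,0,0,-0.4],[0.058,0,0.001,0,0,-0.4],[0.063,0,0.001,0,0,-0.4],[0.068,0,0.001,0,0,-0.4],[0.072,0,0.001,0,0,-0.4]]';python3 drive.py '[[0.002,0,0,0,0,0],[0.003,0,0,0,0,0],[0.004,0,0,0,0,0]]';python3 drive.py '[[0.001,0,0,0,0,0],[0.002,0,0,0,0,0]]'
```

```text
time_s: 7.68
tcp_pos: [0.5672, 0.3442, 0.0068]
eef_rot: [-179.9, 0.1, -90.3]
contact_force: [-0.2, 5.2, 1.8]
gripper_width: 0.0199
gripper_force: 3.0
time_s: 7.93
tcp_pos: [0.5672, 0.3404, 0.0067]
eef_rot: [-179.9, 0.1, -90.3]
contact_force: [0.8, 5.6, 2.9]
gripper_width: 0.02
gripper_force: 3.2
time_s: 8.1
tcp_pos: [0.5672, 0.3385, 0.0067]
eef_rot: [-179.9, 0.1, -90.3]
contact_force: [0.2, 5.8, 3.3]
gripper_width: 0.0199
gripper_force: 3.3
```

```bash
for i in 1 2 3; do python3 drive.py '[[0.001,0,0,0,0,0],[0.001,0,0,0,0,0]]' | sed -n 2p\;4p; done
```

```text
tcp_pos: [0.5672, 0.3373, 0.0067]
contact_force: [0.2, 5.7, 2.1]
tcp_pos: [0.5672, 0.3364, 0.0067]
contact_force: [0.2, 6.2, 1.9]
tcp_pos: [0.5672, 0.3354, 0.0067]
contact_force: [1.2, 5.7, 2.4]
```

```bash
python3 drive.py '[[0.001,0,0,0,0,0],[0.001,0,0,0,0,0]]' | sed -n 2p\;4p;  python3 drive.py '[[0.001,0,0,0,0,0],[0.001,0,0,0,0,0]]' | sed -n 2p\;4p; python3 - <<'E'
from plant import r, camrig, sensors, close_job
import cv2
c=camrig.capture("top");cv2.imwrite("pics/t3.png",cv2.resize(c["frame"][165:260,190:370],None,fx=4.4,fy=4.4,interpolation=2)[:,:,::-1])
E
```

```text
tcp_pos: [0.5672, 0.3345, 0.0068]
contact_force: [0.1, 5.9, 2.9]
tcp_pos: [0.5672, 0.3344, 0.0068]
contact_force: [-0.5, 8.7, 1.4]
```

View pics/t3.png

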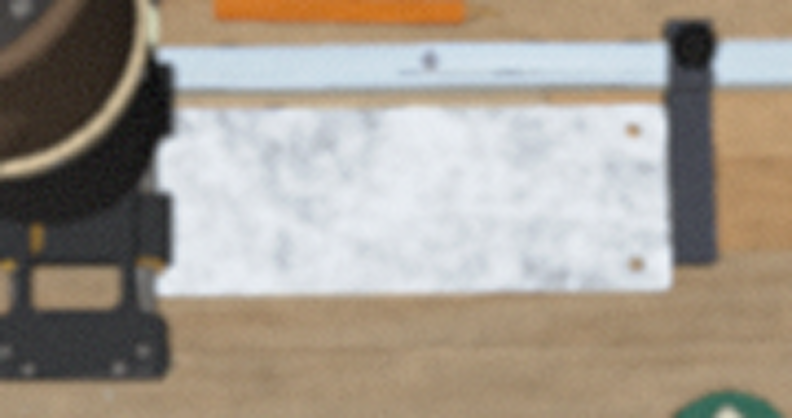

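The plate's right end now touches the stop (column ~668 in the crop) with a sliver of bench still showing between it and the fence. I'll seat it a touch more, back off, and go round for the fence push.

```bash
python3 drive.py '[[0.001,0,0,0,0,0],[0.001,0,0,0,0,0]]' | sed -n 2p\;4p; python3 drive.py '[[-0.01,0,0,0,0,0],[-0.025,0,0,0,0,0],[-0.025,0,-0.03,0,0,0],[-0.025,0,-0.07,0,0,0],[-0.02,0.02,-0.1,0,0,7],[0,0.04,-0.1,0,0,14],[0.02,0.06,-0.1,0,0,21],[0.04,0.08,-0.1,0,0,28],[0.06,0.1,-0.1,0,0,35],[0.08,0.11,-0.1,0,0,42],[0.1,0.11,-0.1,0,0,49],[0.12,0.11,-0.1,0,0,56]]'; python3 rel.py .465 .197 .1 -180.4
```

```text
tcp_pos: [0.5673, 0.3343, 0.0069]
contact_force: [-1.6, 11.6, 0.7]
time_s: 10.15
tcp_pos: [0.4546, 0.2108, 0.1059]
eef_rot: [-180.0, -0.1, -146.6]
contact_force: [-0.0, 0.1, -0.2]
gripper_width: 0.02
gripper_force: 0.0
[-0.0011 -0.0173  0.0059] rv [-0.07 -0.07 33.83]
```

```bash
python3 drive.py '[[-0.001,-0.017,0,0,0,7],[-0.001,-0.017,0,0,0,14],[-0.001,-0.017,0,0,0,21],[-0.001,-0.017,0,0,0,28],[-0.001,-0.017,0,0,0,33.8],[-0.001,-0.017,0.03,0,0,33.8],[-0.001,-0.017,0.06,0,0,33.8],[-0.001,-0.017,0.085,0,0,33.8],[-0.001,-0.017,0.1,0,0,33.8],[-0.001,-0.017,0.1,0,0,33.8]]' 0.088; python3 rel.py .505 .197 .006 -180.4
```

```text
time_s: 10.98
tcp_pos: [0.4638, 0.1965, 0.0026]
eef_rot: [-179.7, -0.3, 179.9]
contact_force: [-0.2, 0.1, 0.7]
gripper_width: 0.0811
gripper_force: 0.0
[-0.0412  0.0006 -0.0037] rv [-0.31 -0.32  0.28]
```

```bash
python3 drive.py '[[0,0,-0.003,0,0,0.2],[-0.012,0,-0.003,0,0,0.2],[-0.024,0,-0.003,0,0,0.2],[-0.034,0,-0.003,0,0,0.2],[-0.038,0,-0.003,0,0,0.2],[-0.041,0,-0.003,0,0,0.2]]'; for i in 1 2 3; do python3 drive.py '[[-0.001,0,0,0,0,0],[-0.001,0,0,0,0,0]]' | sed -n 2p\;4p; done
```

```text
time_s: 11.48
tcp_pos: [0.5082, 0.1982, 0.0094]
eef_rot: [180.0, 0.1, 179.6]
contact_force: [-0.0, 0.2, -0.8]
gripper_width: 0.0875
gripper_force: 0.0
tcp_pos: [0.508, 0.1978, 0.0089]
contact_force: [-0.4, 0.6, -0.3]
tcp_pos: [0.5087, 0.198, 0.0089]
contact_force: [-0.7, -0.1, 0.4]
tcp_pos: [0.5096, 0.1981, 0.0089]
contact_force: [-0.6, 0.3, -0.2]
```

```bash
python3 drive.py '[[0.002,0,0.003,0,0,0],[0.002,0,0.003,0,0,0]]' | sed -n 2p\;4p; python3 drive.py '[[-0.001,0,0,0,0,0],[-0.002,0,0,0,0,0]]' | sed -n 2p\;4p; for i in 1 2 3 4; do python3 drive.py '[[-0.001,0,0,0,0,0],[-0.001,0,0,0,0,0]]' | sed -n 2p\;4p; done
```

```text
tcp_pos: [0.5074, 0.198, 0.0055]
contact_force: [0.3, 0.1, -0.8]
tcp_pos: [0.5088, 0.1978, 0.0055]
contact_force: [-9.0, 2.8, 2.8]
tcp_pos: [0.5093, 0.1978, 0.0055]
contact_force: [-7.3, 3.4, 3.2]
tcp_pos: [0.5104, 0.1978, 0.0055]
contact_force: [-7.4, 2.8, 1.8]
tcp_pos: [0.5114, 0.1978, 0.0055]
contact_force: [-7.2, 2.9, 3.6]
tcp_pos: [0.5124, 0.1978, 0.0055]
contact_force: [-6.7, 1.7, 2.5]
```

```bash
for i in 1 2 3; do python3 drive.py '[[-0.001,0,0,0,0,0],[-0.001,0,0,0,0,0]]' | sed -n 2p\;4p; done
```

```text
tcp_pos: [0.5134, 0.1978, 0.0055]
contact_force: [-7.2, 2.7, 2.6]
tcp_pos: [0.5144, 0.1978, 0.0055]
contact_force: [-7.7, 1.6, 3.3]
tcp_pos: [0.5154, 0.1978, 0.0055]
contact_force: [-6.7, 2.5, 3.0]
```

```bash
for i in 1 2 3; do python3 drive.py '[[-0.001,0,0,0,0,0],[-0.001,0,0,0,0,0]]' | sed -n 2p\;4p; done
```

```text
tcp_pos: [0.5164, 0.1978, 0.0055]
contact_force: [-7.5, 2.0, 3.1]
tcp_pos: [0.517, 0.1978, 0.0055]
contact_force: [-9.3, 3.1, 4.0]
tcp_pos: [0.5171, 0.1976, 0.0054]
contact_force: [-13.8, 5.2, 6.7]
```

```bash
for i in 1 2 3; do python3 drive.py '[[-0.001,0,0,0,0,0],[-0.001,0,0,0,0,0]]' | sed -n 2p\;4p; done
```

```text
tcp_pos: [0.5172, 0.1976, 0.0054]
contact_force: [-18.7, 7.0, 10.9]
tcp_pos: [0.5173, 0.1975, 0.0053]
contact_force: [-23.2, 9.0, 12.8]
tcp_pos: [0.5174, 0.1975, 0.0053]
contact_force: [-29.1, 10.7, 16.6]
```

```bash
python3 drive.py '[[0.002,0,0,0,0,0],[0.005,0,0,0,0,0],[0.012,0,0,0,0,0],[0.03,0,0,0,0,0],[0.04,0,-0.03,0,0,0],[0.04,0,-0.07,0,0,0],[0.04,0,-0.11,0,0,0],[0.04,0,-0.15,0,0,0],[0.04,-0.04,-0.17,0,0,0],[0.04,-0.08,-0.17,0,0,0],[0.03,-0.12,-0.17,0,0,0],[0.02,-0.16,-0.17,0,0,0]]'; python3 drive.py '[[0,-0.04,0,0,0,0],[0,-0.08,0,0,0,0],[0,-0.12,0,0,0,0],[0,-0.16,0,0,0,0],[0,-0.2,0,0,0,0],[0,-0.2,0,0,0,0]]'; python3 - <<'E'
from h import *
from plant import r, camrig, sensors, close_job
c=camrig.capture("top");np.savez("pics/top4.npz",**c)
s=camrig.capture("scene");np.savez("pics/scene4.npz",**s)
a=cv2.resize(c["frame"][165:245,200:370],(765,360),interpolation=2);b=cv2.resize(s["frame"][175:275,195:360],None,fx=2.4,fy=2.4,interpolation=2)
im=np.zeros((600,765,3),np.uint8);im[:360]=a;im[360:600,:b.shape[1]]=b[:240]
cv2.imwrite("pics/t4.png",im[:,:,::-1])
E
```

```text
time_s: 15.48
tcp_pos: [0.5021, 0.0371, 0.1772]
eef_rot: [179.9, 0.2, 179.8]
contact_force: [0.7, -0.0, -0.2]
gripper_width: 0.0874
gripper_force: 0.0
time_s: 15.98
tcp_pos: [0.5003, -0.1671, 0.1758]
eef_rot: [-179.9, -0.0, 179.4]
contact_force: [1.1, 0.4, -0.3]
gripper_width: 0.0879
gripper_force: 0.0
```

View pics/t4.png

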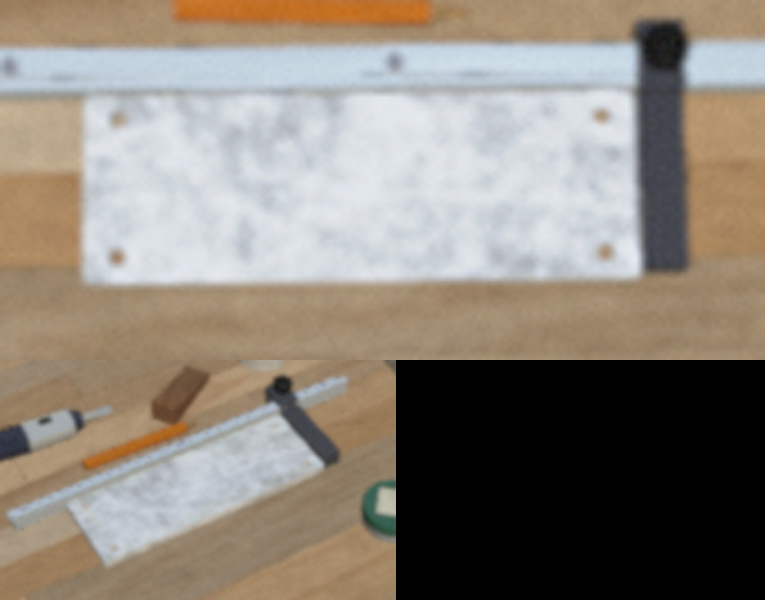

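Now no bench shows between the plate and fence (row ~90), and the plate's right end is at the stop (col ~640). I'll measure both gaps.

```bash
python3 - <<'E'
from h import *
c=dict(np.load("pics/top4.npz"))
g=cv2.GaussianBlur(cv2.cvtColor(c["frame"],cv2.COLOR_RGB2GRAY),(3,3),0).astype(float)
dx=np.diff(g,axis=1);dy=np.diff(g,axis=0)
def e(D,idx,a,b,sg,z,hor):
    p=[]
    for i in idx:
        w=np.clip(sg*(D[a:b,i] if hor else D[i,a:b]),0,None);w[w<.5*w.max()]=0;q=(w*np.arange(a,b)).sum()/w.sum()+.5
        p.append((i,q) if hor else (q,i))
    q=ray(c,p,z);u,v=(q[:,1],q[:,0]) if hor else (q[:,0],q[:,1])
    return "slope deg %.2f mean %.4f"%(np.degrees(np.polyfit(u,v,1)[0]),v.mean())
R=range(189,224)
print("left",e(dx,R,212,224,1,.011,0));print("right",e(dx,R,336,346,-1,.011,0))
print("stop at .018",e(dx,R,336,346,-1,.018,0), "stop right", e(dx,R,347,358,1,.018,0))
C=range(222,334)
print("near",e(dy,C,222,233,-1,.011,1));print("fence back",e(dy,C,170,180,1,.02,1))
# gap strip profiles
print("rows 180-190 at 3 cols:");[print(x,g[180:190,x-4:x+5].mean(1).round().astype(int)) for x in(228,260,290,325)]
print("cols 335-346:");[print(y,g[y-3:y+4,335:347].mean(0).round().astype(int)) for y in(192,205,218)]
c0=dict(np.load("pics/top0.npz"));d=cv2.absdiff(c["frame"],c0["frame"]).max(2)
for n,b in dict(tin=(335,250,375,290),coil=(340,115,378,155),trim=(195,125,270,150),wedge=(283,128,328,163),coup=(153,152,180,170),pencil=(235,160,300,172)).items(): print(n,d[b[1]:b[3],b[0]:b[2]].mean().round(1))
E
```

```text
left slope deg -1.14 mean 0.3242
right slope deg -0.13 mean 0.0687
stop at .018 slope deg -0.13 mean 0.0697 stop right slope deg -0.32 mean 0.0477
near slope deg 0.27 mean 0.5239
fence back slope deg 0.21 mean 0.6323
rows 180-190 at 3 cols:
228 [206 204 203 200 188 176 179 190 193 191]
260 [210 211 210 204 192 187 199 211 213 210]
290 [196 199 200 193 184 189 206 219 226 228]
325 [212 208 201 188 183 197 213 219 218 217]
cols 335-346:
192 [210 218 222 223 217 190 143  97  74  70  69  69]
205 [215 217 217 217 214 196 156 110  80  71  70  71]
218 [194 202 212 218 220 214 188 142  97  75  71  72]
tin 15.7
coil 16.7
trim 15.7
wedge 15.1
coup 18.6
pencil 17.5
```

```bash
python3 -c "
from plant import r, camrig, sensors, close_job;print(close_job())"
```

```text
the job is handed in; nothing more can be done
None
```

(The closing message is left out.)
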